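# Rack a coated plate and hold the dryer's sprung lid at its pointer

## Task

Take the coated plate out of the sloping stand, stand it upright in the middle, green-striped slot of the white drying rack, about centred and fully down, and let go of it. Then lift the plate dryer's sprung lid (the round yellow paddle is its grip) until it lines up with the red pointer on the dryer's left side, and finish while still holding it there with the fingers; it snaps shut if let go. Leave the pointer's setting and the other things on the worktop as they are.

Things in the scene. Friction and masses are not known exactly. Their poses are not given: they have to be found in the camera images.
- stand: Grey plate stand, fixed, base 100 (x) x 96 (y) x 8 mm; origin at the centre of its underside. A ledge with an 8 mm high lip and two ribs behind (each 10 mm wide, 32 mm either side of the middle, reaching 46 mm up the plate) carry the plate, which leans 0.4 rad from vertical with its top towards the stand's +y; the upper 34 mm of the plate are free on both faces.
- plate: Loose rigid coated plate, aluminium with white faces and a blue band along its top edge: 90 mm long (its x), 8 mm thick (its y), 80 mm high (its z), about 80 g. Origin at the centre of its bottom edge (mid thickness); z points up along the plate to the blue edge. It starts leaning in the stand; either face may end up either way round in the slot.
- rack: White drying rack, fixed, 80 (x) x 100 (y) x 38 mm; origin at the centre of its underside. Three parallel slots run along its x, 28 mm apart centre to centre, each 12 mm wide, 28 mm deep and 70 mm long, open at both ends; the middle one has a green floor and a green mark at its front. Slot edges are rounded by 3 mm.
- rack_slot (a point): Centre of the floor of the rack's middle (green) slot, 10 mm above the worktop; x along the slot, z up.
- dryer: Plate dryer, fixed: white housing 130 (x, front to back) x 124 (y) mm, top at 60 mm; origin at the centre of its underside, its front faces -x. Lid hinge at the back, pointer and steel arc scale on its +y (left) side, up to 76 mm from the middle.
- lid_hinge (a point): Middle of the lid's hinge axis, 55 mm behind the dryer's middle and 64 mm above the worktop; axes as the dryer's, the hinge axis runs along y.
- lid_panel: The dryer's blue lid with its yellow paddle: lid 118 mm deep, 124 mm wide, 8 mm thick. Origin at the middle of the hinge axis; its own -x points from the hinge along the lid to the paddle, y along the hinge.
- paddle (a point): Centre of the round yellow paddle: a disc of 30 mm diameter, 14 mm thick, its axis along the hinge (so it is pinched along the dryer's y and can turn between the fingers as the lid rises). It is 150 mm from the hinge axis, in the plane of the lid, 30 mm in front of the lid's front edge on a neck 10 mm wide.
- lid (a joint): Lid angle, rad: 0 shut (level), grows as the front of the lid rises, stop at 1.2. A spring shuts it: about 4 N at the paddle to start lifting, 6 to 7 N at 0.7 rad.
- pointer (a joint): Angle of the red pointer above level, rad, on the same hinge line and in the same sense as the lid: the lid lines up with it when both joints read the same. It starts between 0.45 and 0.8; friction keeps it, do not move it.
- pointer_tip (a point): Tip of the red pointer, 120 mm from the hinge axis (about level with the lid's front edge when lined up), 72 mm to the left (+y) of the lid's middle; its -x points along the pointer from the hinge, y along the hinge.
- dropper: Bystander: dropper bottle with yellow cap, 33 mm diameter, 75 mm high; origin at the centre of its underside.
- cup: Bystander: white sample cup with red lid, 51 mm diameter, 63 mm high; origin at the centre of its underside.
- petri: Bystander: round culture dish, 63 mm diameter, 14 mm high; origin at the centre of its underside.
- marker: Bystander: marker pen with green cap lying flat, 125 mm long (its y), 13 mm thick; origin at the middle of its underside.

How it is judged:
On the way:
1. the plate stands upright in the middle slot of the rack, let go, with the lid still shut (x of plate in the frame of rack_slot between -0.02 and 0.02 m and y of plate in the frame of rack_slot between -0.005 and 0.005 m and z of plate in the frame of rack_slot between -0.003 and 0.005 m and angle between plate's own z axis and vertical below 0.2 rad and angle between the x axis of plate and the x axis of rack, either way round below 0.2 rad and contact force between the fingers and plate below 0.05 N and linear speed of plate below 0.02 m/s and value of joint lid below 0.1 rad), for 0.2 s.
At the end, for the whole second after the job is handed in: Plate in the middle slot: 20 mm of its centre along it, 5 mm of floor and centre line, upright and along the slot within 0.2 rad, still, not touched by the fingers. Lid held still by the fingers (over 1.5 N), within 0.09 rad of the pointer. Dropper, cup, dish, marker within 30 mm of their starts (x of plate in the frame of rack_slot between -0.02 and 0.02 m and y of plate in the frame of rack_slot between -0.005 and 0.005 m and z of plate in the frame of rack_slot between -0.003 and 0.005 m and angle between plate's own z axis and vertical below 0.2 rad and angle between the x axis of plate and the x axis of rack, either way round below 0.2 rad and contact force between the fingers and plate below 0.05 N and linear speed of plate below 0.02 m/s and angle between the x axis of lid_panel and the x axis of pointer_tip, either way round below 0.09 rad and value of joint lid above 0.3 rad and velocity of joint lid between -0.1 and 0.1 rad/s and contact force between the fingers and lid_panel above 1.5 N and contact force between plate and lid_panel below 0.05 N and distance of each of dropper, cup, petri, marker from where it was at the start of the episode below 0.03 m); the arm keeps its last pose, push and grip.
It fails at once if the red pointer's setting is disturbed (its tip moved more than 8 mm) (distance of pointer_tip from where it was at the start of the episode above 0.008 m).
It fails at once if a bystander is displaced by more than 30 mm (distance of any of dropper, cup, petri, marker from where it was at the start of the episode above 0.03 m).
It also fails if it takes over 54 s, if anything falls off the work surface, if the arm or the gripper's body presses on something with over 40 N, if the wrist force passes 120 N, or if a joint passes its speed limit or range.

## Robot

A 7-joint arm with a two-finger parallel gripper is mounted at the origin on a cart in front of the work surface, level with it; the furniture and walls round the work are solid. World frame = base frame: x ahead of the robot, y to its left, z up, the work surface at z = 0. Lengths are in m, angles in rad, forces in N, time in s.
With the tool pointing down it reaches from about 0.35 to 0.9 m from the base axis. Payload 8.1 kg.
Tool frame: the origin (TCP) lies at the very end of the fingers, on their centre line; the grasp point (between the pads) lies 19 mm behind it; z points along the fingers, y is the line along which they close (so a half turn about z gives the same grasp; the last joint's range is limited). The gripper opens to 85 mm and grips with 20 to 120 N. Pads are 22 mm wide; open, the fingers measure 114 mm over their backs; the gripper's body (76 mm by 85 mm) begins 54 mm behind the grasp point. The pads swing forward as they close: fully open they stand 13 mm farther back than shut.
Start: joints at [-1.208, 0.434, 0.025, 1.573, -0.012, 1.134, -0.075], TCP at [0.281, 0.558, 0.231] pointing down, gripper open.
Joint ranges: [-2.62, 2.62], [-0.44, 2.09], [-1.27, 1.32], [0.08, 2.57], [-1.32, 4.46], [0.12, 2], [-2.74, 2.74]. Speed limits (rad/s): [2.22, 2.22, 3.01, 3.01, 3.14, 3.14, 3.14].

## Interface

Orientations are given as a unit quaternion [x, y, z, w].
In Python, from bench import env gives the robot as it stands. The module is installed in compiled form; this text tells all that it offers.
- The arm moves only by the tool apply_moves, never from a script. Its argument "moves" is a list of rows, each an object with "offset": the shift along the tool's x, y, z in m, a list of three; "dr": the turn, a rotation vector about the tool's x, y, z in rad, a list of three. In form: [{"offset": [x, y, z], "dr": [wx, wy, wz]}, ...]. A call has 1 to 8 rows; each row shifts and turns the commanded pose from where the row before left it, along the tool's axes as they then stand; what a row does not reach is not made up. A row lasts 1/10 s, in which the tool goes at most 50 mm and 8.59 degrees, less where a joint would pass 70% of its speed; a pose out of reach is approached as far as the arm can. A call with a gripper value outside its range is refused whole. "hand" is the finger opening in m, from 0 to 0.0854, set as the call begins (left out, the last holds). The fingers move at their own pace and stop on an object; the grip force is fixed at half the most. Time passes only in rows, so rows that do not move let the fingers close. It gives the time, the measured TCP pose, the force, the opening and the grip force at its end, in the units of the state.
- env.state(): the state, without advancing time (a new reading comes with each control period).
- env.capture(name): name is "scene" or "side" or "wrist"; returns a dict with "frame" (420x560x3 uint8, blue, green, red), "vertical_fov" (degrees; the focal length in pixels is half the picture's height over the tangent of half this angle, whatever the lens; pixels are square), "cx", "cy" (the principal point, pixels), "eye" and "rotation" of the camera in the world; the wrist camera has in their place "T_tool_cam" (4x4, takes a point from camera to tool coordinates, whose origin is the TCP and whose axes are the flange's). Camera axes: x right, y down, z forward; pixel columns grow to the right and rows downward; lengths in m; the calibration is good to about 2 mm. A picture is of the moment at which its call begins: read the wrist's pose just before it. There is no depth.
- env.sign_off(): hands the job in; it is judged then, once.
The state is a dict: "t": time; "joint_pos": joint angles; "joint_vel": joint speeds; "joint_torque": joint torques, N m; "tool_pos": TCP position; "tcp_rot": TCP orientation; "contact_force": force on the tool from outside, world axes, zero at the start; "wrist_torque": the same for the moment, N m; "width": opening from 0.0 (shut) to 1.0 (fully open); "finger_force": force on a finger pad.
Only numpy, scipy, OpenCV 4.12 (cv2) and the standard library are available. Lean on these libraries where they do the work, as an engineer would, in place of code of your own. Each camera call takes 0.05 s, during which the arm holds its last target. There are 200 camera calls.

## Working session

There is one attempt and no reset: what is moved stays moved. The work goes in short steps, Python scripts to look and compute and a tool call to move; the robot and the scene stay as the last step left them, time stands still between calls to the robot, and variables do not carry over. Pictures are saved under pics/ and viewed, at most 10 in all, crops included, and the job is handed in when it is done.

Besides the shell and the picture viewer there is one more tool, called after "Request:" as name([rows], argument=value, ...), one row to a line, values as JSON. apply_moves: Moves the arm, as the interface text tells. Its arguments: {"type":"object","properties":{"moves":{"type":"array"},"hand":{"type":"number"}},"required":["moves"]}

```bash
mkdir -p pics; cat > h.py <<'E'
import numpy as np, cv2, json, sys
from scipy.spatial.transform import Rotation as R
from bench import env
def shot(name,fn=None):
    s=env.state(); c=env.capture(name)
    if fn: cv2.imwrite('pics/'+fn,c['frame'])
    f=c['frame'].shape[0]/2/np.tan(np.radians(c['vertical_fov'])/2)
    if 'eye' in c: o=np.array(c['eye']); Rm=np.array(c['rotation'])
    else:
        T=np.array(c['T_tool_cam']); Rt=R.from_quat(s['tcp_rot']).as_matrix()
        Rm=Rt@T[:3,:3]; o=np.array(s['tool_pos'])+Rt@T[:3,3]
    return c['frame'],dict(f=f,cx=c['cx'],cy=c['cy'],o=o,R=Rm)
def ray(k,u,v):
    d=k['R']@np.array([(u-k['cx'])/k['f'],(v-k['cy'])/k['f'],1]); return d/np.linalg.norm(d)
def onz(k,u,v,z):
    d=ray(k,u,v); return k['o']+d*(z-k['o'][2])/d[2]
def proj(k,p):
    q=k['R'].T@(np.array(p)-k['o']); return k['f']*q[0]/q[2]+k['cx'],k['f']*q[1]/q[2]+k['cy']
def tri(k1,p1,k2,p2):
    A=0;b=0
    for k,p in((k1,p1),(k2,p2)):
        d=ray(k,*p);P=np.eye(3)-np.outer(d,d);A=A+P;b=b+P@k['o']
    return np.linalg.solve(A,b)
E
python3 - <<'E'
from h import *
for n in('scene','side','wrist'):
    f,k=shot(n,n+'0.png'); print(n,k['f'],k['cx'],k['cy'],k['o'].round(3),k['R'].round(3).tolist())
s=env.state(); print({a:np.round(b,4).tolist() for a,b in s.items()})
a=cv2.imread('pics/scene0.png')
E
```

```text
scene 534.2189407562452 270.1983028291481 217.45891536431253 [-0.49   0.383  0.803] [-0.484, 0.732, -0.408, 0.254]
side 411.8588305605214 284.8695112607005 211.12232687426447 [ 0.347 -1.039  0.703] [0.875, -0.093, 0.037, -0.473]
wrist 369.01446279416916 279.6150725926494 208.86399707112892 [0.215 0.59  0.373] [[0.449, 0.856, 0.255], [0.893, -0.43, -0.131], [-0.002, 0.287, -0.958]]
{'t': 0.15, 'joint_pos': [-1.2076, 0.4351, 0.025, 1.5738, -0.0116, 1.134, -0.0751], 'joint_vel': [0.0003, -0.0021, 0.0, -0.0041, 0.001, 0.0019, -0.0014], 'joint_torque': [0.0015, -67.0892, 1.0259, -31.6448, 0.0157, 0.0091, 0.0], 'tool_pos': [0.2806, 0.5581, 0.2307], 'tcp_rot': [0.2308, 0.973, -0.0006, -0.0001], 'contact_force': [0.1982, -0.619, -0.1148], 'wrist_torque': [-0.0198, -0.02, -0.0189], 'finger_force': 0.0, 'width': 0.9984}
```

View pics/scene0.png

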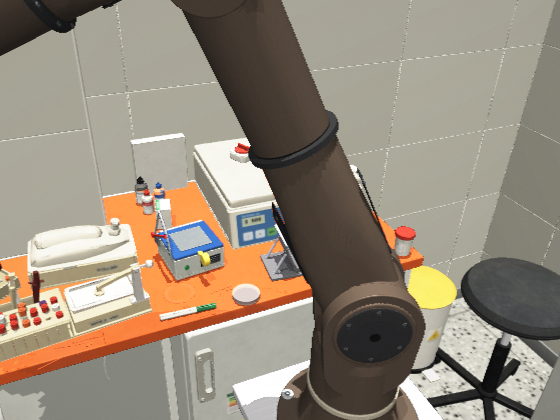

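View pics/side0.png

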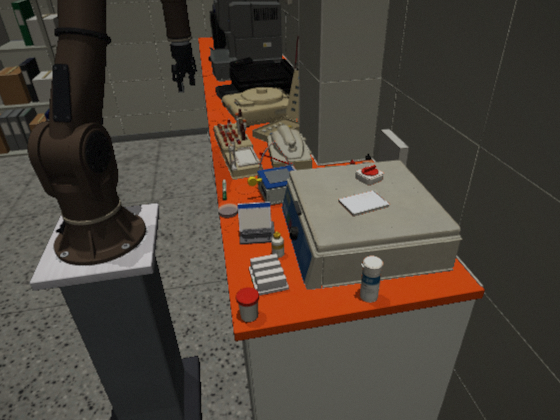

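Scene view: dryer around (190,250), paddle (204,258), petri dish (246,294), marker (188,312). The stand, about (280,265), is partly hidden by the arm. Side view: plate's blue band (254,207), rack (268,273), dropper (277,243), cup (247,305), dryer (278,185), paddle (253,182).

```bash
sed -i "s/Rm=np.array(c\['rotation'\])/Rm=R.from_quat(c['rotation']).as_matrix()/" h.py
python3 - <<'E'
from h import *
fs,ks=shot('scene');fd,kd=shot('side')
print(ks['R'].round(2).tolist(),kd['R'].round(2).tolist())
for n,p,z in[('plateband',(254,207),.08),('standfront',(255,240),0),('rack',(268,268),.038),('dropper',(277,233),.075),('cup',(247,296),.063),('petri',(229,211),.014),('paddle',(253,182),.064),('instr corner near',(320,275),0),('instr left-front',(287,190),.15),('instr topfront',(305,215),.15)]: print(n,onz(kd,*p,z).round(3))
for n,p,z in[('paddle',(204,258),.064),('petri',(246,294),.014),('cup',(405,232),.063),('marker',(188,312),.01)]: print(n,onz(ks,*p,z).round(3))
print(tri(ks,(204,258),kd,(253,182)),tri(ks,(195,143),kd,(292,166)),tri(ks,(234,203),kd,(304,222)))
E
```

```text
[[-0.4, -0.5, 0.77], [-0.92, 0.2, -0.35], [0.02, -0.84, -0.54]] [[0.98, -0.13, 0.15], [-0.2, -0.54, 0.82], [-0.02, -0.83, -0.55]]
plateband [ 0.439 -0.068  0.08 ]
standfront [ 0.43  -0.115  0.   ]
rack [ 0.442 -0.283  0.038]
dropper [ 0.481 -0.197  0.075]
cup [ 0.379 -0.391  0.063]
petri [0.371 0.03  0.014]
paddle [0.458 0.103 0.064]
instr corner near [ 0.57  -0.295  0.   ]
instr left-front [ 0.526 -0.115  0.15 ]
instr topfront [ 0.544 -0.241  0.15 ]
paddle [0.46  0.112 0.064]
petri [0.362 0.047 0.014]
cup [ 0.377 -0.384  0.063]
marker [0.359 0.183 0.01 ]
[0.46022816 0.11055444 0.06167228] [0.60288868 0.04358432 0.20794306] [ 0.61338837 -0.04863361  0.0409689 ]
```

```bash
cat >> h.py <<'E'
def plan(pos,Rt,step=.045,ang=.14):
    """rows from measured pose to world pos, tool rotation matrix Rt"""
    s=env.state(); p=np.array(s['tool_pos']); r=R.from_quat(s['tcp_rot'])
    rv=(r.inv()*R.from_matrix(Rt)).as_rotvec(); d=np.array(pos)-p
    n=max(1,int(np.ceil(max(np.linalg.norm(d)/step,np.linalg.norm(rv)/ang))))
    print('n',n,'d',d.round(4))
    for i in range(n):
        print(dict(offset=(r.inv().apply(d/n)).round(4).tolist(),dr=(rv/n).round(4).tolist())); r=r*R.from_rotvec(rv/n)
def down(yaw):  # tool z down, tool y at world angle yaw
    y=np.array([np.cos(yaw),np.sin(yaw),0]);z=np.array([0,0,-1.]);return np.array([np.cross(y,z),y,z]).T
E
python3 - <<'E'
from h import *
plan([.40,-.06,.36],down(np.pi/2))
E
```

```text
n 15 d [ 0.1193 -0.6182  0.1291]
{'offset': [-0.0256, -0.0333, -0.0086], 'dr': [-0.0, -0.0, -0.0311]}
{'offset': [-0.0246, -0.034, -0.0086], 'dr': [-0.0, -0.0, -0.0311]}
{'offset': [-0.0235, -0.0348, -0.0086], 'dr': [-0.0, -0.0, -0.0311]}
{'offset': [-0.0224, -0.0355, -0.0086], 'dr': [-0.0, -0.0, -0.0311]}
{'offset': [-0.0213, -0.0362, -0.0086], 'dr': [-0.0, -0.0, -0.0311]}
{'offset': [-0.0202, -0.0368, -0.0086], 'dr': [-0.0, -0.0, -0.0311]}
{'offset': [-0.019, -0.0374, -0.0086], 'dr': [-0.0, -0.0, -0.0311]}
{'offset': [-0.0178, -0.038, -0.0086], 'dr': [-0.0, -0.0, -0.0311]}
{'offset': [-0.0167, -0.0385, -0.0086], 'dr': [-0.0, -0.0, -0.0311]}
{'offset': [-0.0155, -0.039, -0.0086], 'dr': [-0.0, -0.0, -0.0311]}
{'offset': [-0.0142, -0.0395, -0.0086], 'dr': [-0.0, -0.0, -0.0311]}
{'offset': [-0.013, -0.0399, -0.0086], 'dr': [-0.0, -0.0, -0.0311]}
{'offset': [-0.0118, -0.0403, -0.0086], 'dr': [-0.0, -0.0, -0.0311]}
{'offset': [-0.0105, -0.0406, -0.0086], 'dr': [-0.0, -0.0, -0.0311]}
{'offset': [-0.0092, -0.0409, -0.0086], 'dr': [-0.0, -0.0, -0.0311]}
```

Request:
apply_moves([
  {"offset":[-0.025,-0.033,-0.009],"dr":[0,0,-0.031]},
  {"offset":[-0.025,-0.034,-0.009],"dr":[0,0,-0.031]},
  {"offset":[-0.024,-0.035,-0.009],"dr":[0,0,-0.031]},
  {"offset":[-0.022,-0.036,-0.009],"dr":[0,0,-0.031]},
  {"offset":[-0.021,-0.036,-0.009],"dr":[0,0,-0.031]},
  {"offset":[-0.02,-0.037,-0.009],"dr":[0,0,-0.031]},
  {"offset":[-0.019,-0.037,-0.009],"dr":[0,0,-0.031]},
  {"offset":[-0.018,-0.038,-0.009],"dr":[0,0,-0.031]},
])

```text
t: 1.05
tool_pos: [0.3439, 0.2271, 0.3037]
tcp_rot: [0.108, 0.994, 0.0, 0.0]
contact_force: [0.9, 0.1, 0.0]
width: 0.999
finger_force: 0.0
```

Request:
apply_moves([
  {"offset":[-0.017,-0.038,-0.009],"dr":[0,0,-0.031]},
  {"offset":[-0.016,-0.039,-0.009],"dr":[0,0,-0.031]},
  {"offset":[-0.014,-0.04,-0.009],"dr":[0,0,-0.031]},
  {"offset":[-0.013,-0.04,-0.009],"dr":[0,0,-0.031]},
  {"offset":[-0.012,-0.04,-0.009],"dr":[0,0,-0.031]},
  {"offset":[-0.011,-0.041,-0.009],"dr":[0,0,-0.031]},
  {"offset":[-0.01,-0.041,-0.009],"dr":[0,0,-0.031]},
])

```text
t: 1.75
tool_pos: [0.4013, -0.062, 0.3669]
tcp_rot: [-0.0, 1.0, 0.0, 0.0]
contact_force: [1.2, 0.6, -0.3]
width: 0.995
finger_force: 0.0
```

```bash
python3 - <<'E'
from h import *
s=env.state();print(np.round(s['joint_pos'],2),np.round(s['tool_pos'],3),s['t'])
f,k=shot('wrist','w1.png');print(k['o'])
E
```

```text
[-0.53 -0.07  0.53  1.86  0.04  1.35  1.56] [ 0.401 -0.062  0.367] 1.75
[ 0.32775026 -0.06281192  0.50940699]
```

View pics/w1.png

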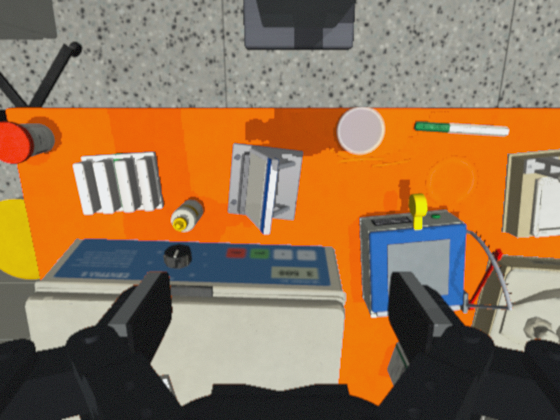

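Wrist view: stand base corners near (236,143), (302,152), (295,221). The plate's blue band runs (275,165)–(266,232). Rack (75–162,153–213), dropper (185,217), petri (361,130), dryer lid (417,267), yellow paddle (419,205), red pointer (485,280).

Request:
apply_moves([
  {"offset":[0.006,-0.03,0.04],"dr":[0,0,0]},
  {"offset":[0.006,-0.03,0.04],"dr":[0,0,0]},
  {"offset":[0.006,-0.03,0.04],"dr":[0,0,0]},
  {"offset":[0.005,-0.02,0.03],"dr":[0,0,0]},
  {"offset":[0,0,0],"dr":[0,0,0]},
  {"offset":[0,0,0],"dr":[0,0,0]},
], hand=0.045)

```text
t: 2.4
tool_pos: [0.3783, -0.1695, 0.2171]
tcp_rot: [0.001, 1.0, 0.0, -0.001]
contact_force: [0.3, 0.5, -0.0]
width: 0.523
finger_force: 0.0
```

```bash
python3 - <<'E'
from h import *
s=env.state();print(np.round(s['tool_pos'],3),s['t'],s['width'])
f,k=shot('wrist','w2.png');print(k['o'])
np.savez('w2.npz',**k)
cv2.imwrite('pics/w2b.png',cv2.resize(f[60:330,20:520],None,fx=1.6,fy=1.6,interpolation=cv2.INTER_CUBIC))
E
```

```text
[ 0.378 -0.169  0.217] 2.4 0.5228757334927674
[ 0.30498195 -0.17001096  0.35978273]
```

View pics/w2b.png

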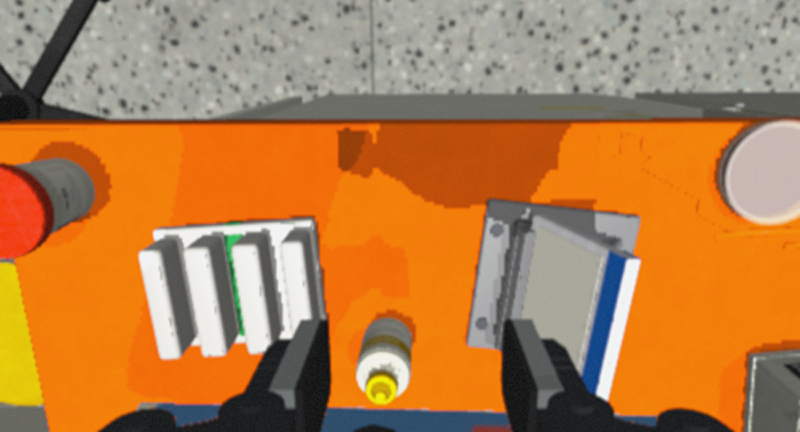

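Crop (full pixel = crop/1.6 + (20,60)): four white wall tops of the rack. The green slot lies between the walls at crop x≈205 and 255. The plate's blue band runs (618,255)–(592,390) and its white top edge is just right of that.

```bash
python3 - <<'E'
from h import *
f=cv2.imread('pics/w2.png');k=dict(np.load('w2.npz'))
hsv=cv2.cvtColor(f,cv2.COLOR_BGR2HSV)
def comps(m,lo=60):
    n,l,st,c=cv2.connectedComponentsWithStats(m.astype(np.uint8));return [(l==i,st[i]) for i in range(1,n) if st[i][4]>lo]
roi=np.zeros(f.shape[:2],bool);roi[190:300,95:235]=1
for thr in(225,235,242):
  m=(f.min(2)>thr)&roi
  for c,s in comps(m):
    (u,v),wh,a=cv2.minAreaRect(np.argwhere(c)[:,::-1].astype(np.float32)); print(thr,s,(round(u,1),round(v,1)),np.round(wh,1),round(a,1),onz(k,u,v,.038).round(4))
g=(hsv[...,0]>45)&(hsv[...,0]<85)&(hsv[...,1]>120)
for c,s in comps(g&roi,20): print('green',s)
b=(hsv[...,0]>100)&(hsv[...,0]<125)&(hsv[...,1]>130)
b[:, :340]=0
for c,s in comps(b): 
    bx=cv2.boxPoints(cv2.minAreaRect(np.argwhere(c)[:,::-1].astype(np.float32)));print('blue2',s,bx.round(1).tolist())
f1=cv2.imread('pics/w1.png');h1=cv2.cvtColor(f1,cv2.COLOR_BGR2HSV)
b=(h1[...,0]>100)&(h1[...,0]<125)&(h1[...,1]>130);b[:,:240]=0;b[:,310:]=0;b[237:]=0
for c,s in comps(b,30):
    bx=cv2.boxPoints(cv2.minAreaRect(np.argwhere(c)[:,::-1].astype(np.float32)));print('blue1',s,bx.round(1).tolist())
cv2.imwrite('pics/z1.png',np.vstack([cv2.resize(f[185:300,100:240],None,fx=5,fy=5)[:575]]))
E
```

```text
225 [ 116  200   97   71 1078] (175.1, 216.6) [107.8  59.1] 37.7 [ 0.4078 -0.2663  0.038 ]
225 [166 215  22  65 796] (176.9, 246.5) [65.2 12.9] 81.0 [ 0.4373 -0.2671  0.038 ]
225 [136 217  23  65 780] (147.1, 248.7) [65.9 12.7] 80.3 [ 0.4395 -0.2953  0.038 ]
225 [107 218  24  65 638] (119.1, 249.9) [67. 11.] 77.4 [ 0.4406 -0.3218  0.038 ]
235 [159 201  24   5  62] (170.6, 202.8) [ 2.9 23.1] 83.3 [ 0.3947 -0.2693  0.038 ]
235 [186 200  17  42 172] (191.6, 220.1) [15.9 40.6] 7.1 [ 0.4113 -0.2514  0.038 ]
235 [132 204  20   9  79] (141.9, 207.6) [ 7.6 19. ] 82.9 [ 0.3992 -0.2958  0.038 ]
235 [198 213  14  46 356] (204.7, 235.7) [45.8  8.9] 81.9 [ 0.4266 -0.2403  0.038 ]
235 [167 215  20  63 431] (178.2, 246.1) [63.  10.6] 78.7 [ 0.4369 -0.2658  0.038 ]
235 [139 217  19  64 310] (150.4, 248.4) [64.5  8.2] 76.0 [ 0.4392 -0.2922  0.038 ]
235 [108 218  18  53 236] (118.0, 243.6) [54.6  9.5] 76.0 [ 0.4343 -0.322   0.038 ]
green [161 207  11  62 143]
blue2 [383 217  28  90 863] [[381.20001220703125, 304.0], [400.79998779296875, 217.0], [411.0, 219.1999969482422], [391.29998779296875, 306.29998779296875]]
blue2 [ 519  309   41   69 1763] [[516.2999877929688, 374.1000061035156], [524.0, 305.1000061035156], [561.0999755859375, 309.20001220703125], [553.4000244140625, 378.29998779296875]]
blue2 [340 346  10  37 223] [[340.0, 382.0], [340.0, 346.0], [349.0, 346.0], [349.0, 382.0]]
blue1 [261 159  10  73 184] [[259.70001220703125, 230.6999969482422], [267.70001220703125, 158.6999969482422], [270.5, 159.10000610351562], [262.5, 231.10000610351562]]
```

Request:
apply_moves([
  {"offset":[0,0.04,-0.008],"dr":[0,0,0]},
  {"offset":[0,0.04,-0.008],"dr":[0,0,0]},
  {"offset":[0,0.04,-0.008],"dr":[0,0,0]},
  {"offset":[0,0.04,-0.008],"dr":[0,0,0]},
  {"offset":[0,0,0],"dr":[0,0,0]},
  {"offset":[0,0,0],"dr":[0,0,0]},
])

```text
t: 3.05
tool_pos: [0.3795, -0.0078, 0.2505]
tcp_rot: [-0.002, 1.0, 0.0, 0.001]
contact_force: [0.6, 0.1, -0.4]
width: 0.528
finger_force: 0.0
```

```bash
python3 - <<'E'
from h import *
f,k=shot('wrist','w3.png');print(k['o'],env.state()['t']);np.savez('w3.npz',**k)
f2=cv2.imread('pics/w2.png');k2=dict(np.load('w2.npz'))
def rect(m,k,z):
    P=np.array([onz(k,u,v,z)[:2] for v,u in np.argwhere(m)],np.float32); 
    c=P.mean(0); e=np.linalg.eigh(np.cov((P-c).T))[1][:,1]; return cv2.minAreaRect(P*1000),np.degrees(np.arctan2(e[1],e[0]))
m=((f2.min(2)>225)).astype(np.uint8);n,l,st,c=cv2.connectedComponentsWithStats(m)
for i in range(1,n):
    if 600<st[i][4]<850 and 100<st[i][0]<180: print('wall',rect(l==i,k2,.038))
def blue(f,x0,x1,y0,y1):
    h=cv2.cvtColor(f,cv2.COLOR_BGR2HSV);b=(h[...,0]>100)&(h[...,0]<125)&(h[...,1]>130);q=np.zeros_like(b);q[y0:y1,x0:x1]=b[y0:y1,x0:x1]
    n,l,st,_=cv2.connectedComponentsWithStats(q.astype(np.uint8));i=1+np.argmax(st[1:,4]);return l==i,st[i]
for f_,k_,r in((f2,k2,(340,450,150,330)),(f,k,(150,420,150,330))):
    m,s=blue(f_,*r);print(s,[ (v,np.where(m[v])[0][[0,-1]].tolist()) for v in range(s[1],s[1]+s[3],8)])
cv2.imwrite('pics/w3b.png',cv2.resize(f,None,fx=1.4,fy=1.4,interpolation=cv2.INTER_CUBIC))
E
```

```text
[ 0.30565261 -0.00892071  0.39289018] 3.1
wall (((438.4757080078125, -267.1561279296875), (65.02622985839844, 12.01537799835205), 3.412079095840454), np.float64(-176.7417687771589))
wall (((440.5328063964844, -295.10137939453125), (65.38627624511719, 11.854558944702148), 3.33652400970459), np.float64(-176.39582425287378))
wall (((441.5894775390625, -322.2890930175781), (65.67679595947266, 10.27812385559082), 3.5718932151794434), np.float64(-176.12654145056635))
[383 217  28  90 863] [(217, [401, 401]), (225, [399, 409]), (233, [398, 407]), (241, [396, 405]), (249, [394, 404]), (257, [392, 402]), (265, [391, 400]), (273, [389, 398]), (281, [387, 396]), (289, [386, 395]), (297, [384, 393]), (305, [388, 391])]
[221 302  66  28 709] [(302, [227, 248]), (310, [248, 285]), (318, [248, 285]), (326, [223, 286])]
```

View pics/w3b.png

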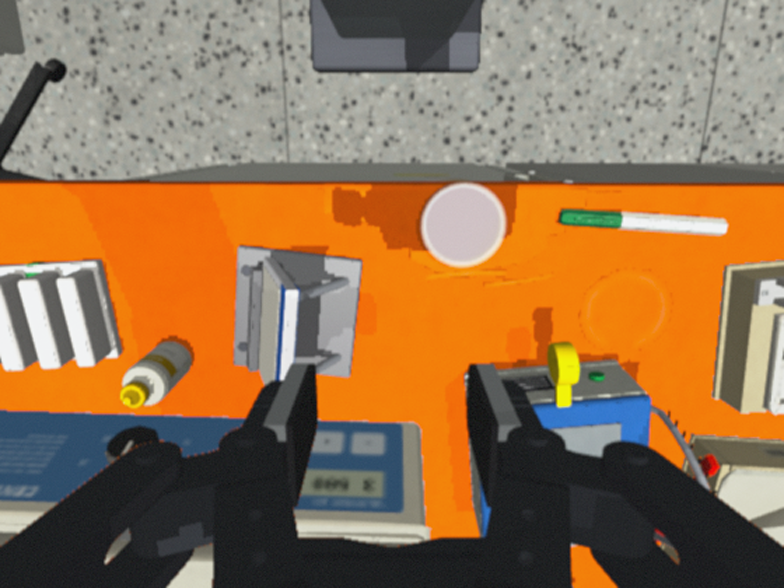

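w3: the plate's top edge is the white strip at crop x 280–298, y 288–375 (scale 1.4), with its blue border on the left. Paddle (565,365), pointer tip red (710,465), lid front-left corner near (648,400), petri (463,224).

```bash
cat >> h.py <<'E'
def K(n): return dict(np.load(n))
def plane(k,L): # L=(p0,p1) pixel line
    n=np.cross(ray(k,*L[0]),ray(k,*L[1]));n/=np.linalg.norm(n);return n,n@k['o']
def line3(k1,L1,k2,L2,x):
    (a,da),(b,db)=plane(k1,L1),plane(k2,L2)
    return [np.linalg.solve([a,b,[1,0,0]],[da,db,xx]) for xx in x]
E
python3 - <<'E'
from h import *
ims=[(cv2.imread('pics/w2.png'),K('w2.npz'),405,30,(228,298)),(cv2.imread('pics/w3.png'),K('w3.npz'),206,14,(214,258))]
out=[]
for f,k,xc,w,(v0,v1) in ims:
    E=[]
    for v in range(v0,v1,2):
        r=f[v].astype(int); x=np.arange(xc-w,xc+w); wh=(r[x].min(1)>170)
        # white run
        idx=x[wh]; 
        if len(idx)>3: E.append((v,idx[0]-.5,idx[-1]+.5))
    E=np.array(E); print(E[::5].tolist())
    res=[]
    for c in(1,2):
        p=np.polyfit(E[:,0],E[:,c],1);r=E[:,c]-np.polyval(p,E[:,0]);g=abs(r)<1.5;p=np.polyfit(E[g,0],E[g,c],1);print(c,g.sum(),np.abs(r).max())
        res.append(((np.polyval(p,v0),v0),(np.polyval(p,v1),v1)))
    out.append((k,res))
(k2,r2),(k3,r3)=out
for i,n in((0,'front'),(1,'back')): print(n,np.round(line3(k2,r2[i],k3,r3[i],[.38,.42,.46]),4).tolist())
E
```

```text
[[228.0, 393.5, 418.5], [238.0, 391.5, 416.5], [248.0, 389.5, 413.5], [258.0, 387.5, 411.5], [268.0, 385.5, 409.5], [278.0, 382.5, 406.5], [288.0, 380.5, 404.5]]
1 13 14.87282913165268
2 35 0.4756302521008706
[[214.0, 198.5, 212.5], [224.0, 202.5, 211.5], [234.0, 202.5, 210.5], [244.0, 196.5, 209.5], [254.0, 200.5, 209.5]]Traceback (most recent call last):
  File "<stdin>", line 14, in <module>
    raise TypeError("expected non-empty vector for x")
TypeError: expected non-empty vector for x
```

```bash
python3 - <<'E'
from h import *
ims=[(cv2.imread('pics/w2.png'),K('w2.npz'),405,30,(210,308)),(cv2.imread('pics/w3.png'),K('w3.npz'),206,14,(200,262))]
out=[]
for f,k,xc,w,(v0,v1) in ims:
    E=[]
    for v in range(v0,v1):
        x=np.arange(xc-w,xc+w); wh=f[v,x].min(1)>190; i=np.where(wh)[0]
        if len(i)<3: continue
        b=a=i[-1]
        while a>0 and wh[a-1]: a-=1
        E.append((v,x[a]-.5,x[b]+.5))
    E=np.array(E); print(E[:3].tolist(),E[10::12].tolist(),E[-3:].tolist())
    res=[]
    for c in(1,2):
        q=E[6:-6]; m=np.median(E[:,2]-E[:,1]); q=q[abs(q[:,2]-q[:,1]-m)<2.5]
        p=np.polyfit(q[:,0],q[:,c],1);print(c,len(q),p)
        res.append(((np.polyval(p,v0),v0),(np.polyval(p,v1),v1)))
    out.append((k,res))
(k2,r2),(k3,r3)=out
for i,n in((0,'front'),(1,'back')): print(n,np.round(line3(k2,r2[i],k3,r3[i],[.38,.42,.46]),4).tolist())
E
```

```text
[[222.0, 412.5, 419.5], [223.0, 411.5, 419.5], [224.0, 410.5, 419.5]] [[232.0, 409.5, 417.5], [244.0, 406.5, 414.5], [256.0, 403.5, 411.5], [268.0, 400.5, 408.5], [280.0, 398.5, 406.5], [292.0, 395.5, 403.5], [304.0, 392.5, 400.5]] [[305.0, 392.5, 400.5], [306.0, 392.5, 400.5], [307.0, 394.5, 399.5]]
1 74 [-2.28537579e-01  4.62218460e+02]
2 74 [-2.35053684e-01  4.71968997e+02]
[[207.0, 204.5, 211.5], [208.0, 203.5, 212.5], [209.0, 203.5, 212.5]] [[217.0, 203.5, 211.5], [229.0, 202.5, 210.5], [241.0, 201.5, 210.5], [253.0, 200.5, 209.5]] [[259.0, 200.5, 207.5], [260.0, 200.5, 206.5], [261.0, 200.5, 206.5]]
1 43 [-6.76532770e-02  2.17958774e+02]
2 43 [-6.82573241e-02  2.26588493e+02]
front [[0.38, -0.0702, 0.0976], [0.42, -0.075, 0.0979], [0.46, -0.0798, 0.0981]]
back [[0.38, -0.0634, 0.0963], [0.42, -0.068, 0.0961], [0.46, -0.0726, 0.096]]
```

```bash
python3 - <<'E'
from h import *
k=K('w2.npz');a=onz(k,415.7,221.5,.097);b=onz(k,396,307.5,.097);print(a,b,np.linalg.norm(a-b))
k3=K('w3.npz');print(onz(k3,208,206.5,.097))
c=np.array([(a[0]+b[0])/2,0,.097]);c[1]=-.0715-.118*(c[0]-.42);print('topcentre',c)
yaw=-.118; X=np.array([np.cos(yaw),np.sin(yaw),0]);Yh=np.array([-np.sin(yaw),np.cos(yaw),0])
pz=np.sin(.4)*Yh+np.cos(.4)*np.array([0,0,1]);py=np.cos(.4)*Yh-np.sin(.4)*np.array([0,0,1])
Rt=np.array([np.cross(py,-pz),py,-pz]).T; np.savez('g.npz',c=c,Rt=Rt,pz=pz)
print(Rt.round(3).tolist())
plan(c+pz*.05,Rt); print('final TCP',(c-pz*.032))
E
```

```text
[ 0.39327659 -0.06840687  0.097     ] [ 0.46639259 -0.07680869  0.097     ] 0.07359715229800583
[ 0.39313516 -0.06853373  0.097     ]
topcentre [ 0.42983459 -0.07266048  0.097     ]
[[-0.993, 0.108, -0.046], [0.118, 0.915, -0.387], [0.0, -0.389, -0.921]]
n 3 d [ 0.0529 -0.0444 -0.1071]
{'offset': [-0.0175, -0.0148, 0.0357], 'dr': [0.1334, 0.0086, 0.039]}
{'offset': [-0.0183, -0.0093, 0.0372], 'dr': [0.1334, 0.0086, 0.039]}
{'offset': [-0.0189, -0.0035, 0.0379], 'dr': [0.1334, 0.0086, 0.039]}
final TCP [ 0.42836756 -0.08503521  0.06752605]
```

```bash
python3 - <<'E'
from h import *
g=K('g.npz');c=np.array([.438,-.0736,.097]);np.savez('g.npz',c=c,Rt=g['Rt'],pz=g['pz'])
plan(c+g['pz']*.045,g['Rt'],step=.03,ang=.1)
E
```

```text
n 5 d [ 0.0608 -0.0472 -0.1117]
{'offset': [-0.0121, -0.0095, 0.0224], 'dr': [0.08, 0.0052, 0.0234]}
{'offset': [-0.0124, -0.0074, 0.023], 'dr': [0.08, 0.0052, 0.0234]}
{'offset': [-0.0127, -0.0052, 0.0234], 'dr': [0.08, 0.0052, 0.0234]}
{'offset': [-0.0129, -0.003, 0.0237], 'dr': [0.08, 0.0052, 0.0234]}
{'offset': [-0.0131, -0.0008, 0.0238], 'dr': [0.08, 0.0052, 0.0234]}
```

Request:
apply_moves([
  {"offset":[-0.012,-0.0095,0.0224],"dr":[0.08,0.005,0.0234]},
  {"offset":[-0.0125,-0.0075,0.023],"dr":[0.08,0.005,0.0234]},
  {"offset":[-0.0127,-0.005,0.0234],"dr":[0.08,0.005,0.0234]},
  {"offset":[-0.013,-0.003,0.0237],"dr":[0.08,0.005,0.0234]},
  {"offset":[-0.013,-0.001,0.0238],"dr":[0.08,0.005,0.0234]},
  {"offset":[0,0,0],"dr":[0,0,0]},
  {"offset":[0,0,0],"dr":[0,0,0]},
  {"offset":[0,0,0],"dr":[0,0,0]},
])

```text
t: 3.9
tool_pos: [0.4391, -0.0576, 0.1384]
tcp_rot: [0.059, 0.978, -0.198, -0.012]
contact_force: [0.2, 0.3, 0.1]
width: 0.527
finger_force: 0.0
```

```bash
python3 - <<'E'
from h import *
g=K('g.npz');plan(g['c']-g['pz']*.032,g['Rt'],step=.02)
E
```

```text
n 4 d [-0.0026 -0.0284 -0.0709]
{'offset': [-0.0002, 0.0003, 0.0191], 'dr': [0.0004, -0.0003, -0.0008]}
{'offset': [-0.0002, 0.0003, 0.0191], 'dr': [0.0004, -0.0003, -0.0008]}
{'offset': [-0.0002, 0.0003, 0.0191], 'dr': [0.0004, -0.0003, -0.0008]}
{'offset': [-0.0002, 0.0003, 0.0191], 'dr': [0.0004, -0.0003, -0.0008]}
```

Request:
apply_moves([
  {"offset":[0,0,0.019],"dr":[0,0,0]},
  {"offset":[0,0,0.019],"dr":[0,0,0]},
  {"offset":[0,0.001,0.019],"dr":[0,0,0]},
  {"offset":[0,0,0.019],"dr":[0,0,0]},
  {"offset":[0,0,0],"dr":[0,0,0]},
  {"offset":[0,0,0],"dr":[0,0,0]},
])

```text
t: 4.5
tool_pos: [0.4359, -0.0856, 0.0682]
tcp_rot: [0.059, 0.978, -0.198, -0.012]
contact_force: [-0.2, -0.5, 0.6]
width: 0.527
finger_force: 0.0
```

Request:
apply_moves([
  {"offset":[0,0,0],"dr":[0,0,0]},
  {"offset":[0,0,0],"dr":[0,0,0]},
  {"offset":[0,0,0],"dr":[0,0,0]},
  {"offset":[0,0,0],"dr":[0,0,0]},
  {"offset":[0,0,0],"dr":[0,0,0]},
  {"offset":[0,0,0],"dr":[0,0,0]},
], hand=0)

```text
t: 5.1
tool_pos: [0.4363, -0.0848, 0.0676]
tcp_rot: [0.058, 0.978, -0.198, -0.012]
contact_force: [-1.7, 3.6, 10.1]
width: 0.085
finger_force: 58.9
```

```bash
python3 - <<'E'
from h import *
s=env.state();print(np.round(s['tool_pos'],4),s['width'],s['finger_force'],s['contact_force'])
g=K('g.npz');r=R.from_quat(s['tcp_rot']).as_matrix();print('TCP vs top in tool',r.T@(np.array(s['tool_pos'])-g['c']),'tilt',(R.from_matrix(g['Rt']).inv()*R.from_matrix(r)).as_rotvec())
shot('wrist','w4.png')
E
```

```text
[ 0.4363 -0.0848  0.0676] 0.08499259383539504 58.887906074523926 [-1.68384557  3.55838892 10.10253589]
TCP vs top in tool [0.00032356 0.00099867 0.03148858] tilt [-0.0002504   0.00060339  0.00079793]
```

View pics/w4.png

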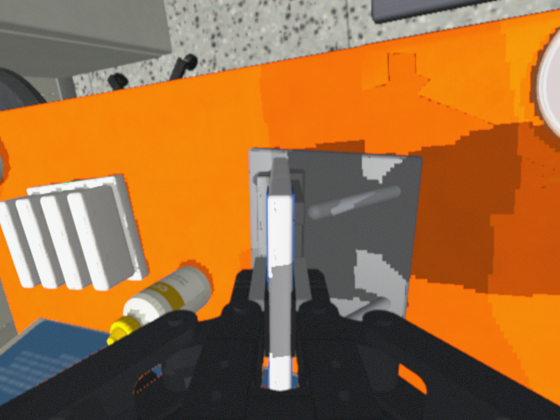

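Grasped: the plate's top edge is held between the fingers (270–295, 193–388), and the rack and dropper are clear.

Request:
apply_moves([
  {"offset":[0,0,-0.02],"dr":[0,0,0]},
  {"offset":[0,0,-0.03],"dr":[0,0,0]},
  {"offset":[0,0,-0.04],"dr":[0,0,0]},
  {"offset":[0,0,-0.04],"dr":[0,0,0]},
  {"offset":[0,0,0],"dr":[0,0,0]},
])

```text
t: 5.65
tool_pos: [0.4448, -0.0324, 0.1902]
tcp_rot: [0.058, 0.979, -0.196, -0.009]
contact_force: [0.2, 0.5, -1.2]
width: 0.086
finger_force: 59.1
```

```bash
python3 - <<'E'
from h import *
s=env.state();print(s['width'],s['contact_force'])
plan([.4395,-.2811,.20],down(np.pi/2+.06),step=.035,ang=.1)
E
```

```text
0.08624270341561059 [ 0.20560977  0.53680154 -1.19619635]
n 8 d [-0.0053 -0.2487  0.0098]
{'offset': [-0.003, -0.029, 0.0108], 'dr': [-0.0494, -0.0038, -0.0219]}
{'offset': [-0.0023, -0.0296, 0.0094], 'dr': [-0.0494, -0.0038, -0.0219]}
{'offset': [-0.0016, -0.0301, 0.0079], 'dr': [-0.0494, -0.0038, -0.0219]}
{'offset': [-0.0009, -0.0304, 0.0064], 'dr': [-0.0494, -0.0038, -0.0219]}
{'offset': [-0.0002, -0.0307, 0.0049], 'dr': [-0.0494, -0.0038, -0.0219]}
{'offset': [0.0005, -0.0309, 0.0034], 'dr': [-0.0494, -0.0038, -0.0219]}
{'offset': [0.0012, -0.031, 0.0019], 'dr': [-0.0494, -0.0038, -0.0219]}
{'offset': [0.0018, -0.0311, 0.0003], 'dr': [-0.0494, -0.0038, -0.0219]}
```

Request:
apply_moves([
  {"offset":[-0.003,-0.029,0.01],"dr":[-0.0495,-0.004,-0.022]},
  {"offset":[-0.0023,-0.0295,0.009],"dr":[-0.0495,-0.004,-0.022]},
  {"offset":[-0.0016,-0.03,0.008],"dr":[-0.0495,-0.004,-0.022]},
  {"offset":[-0.001,-0.0305,0.0064],"dr":[-0.0495,-0.004,-0.022]},
  {"offset":[0,-0.0305,0.005],"dr":[-0.0495,-0.004,-0.022]},
  {"offset":[0.0005,-0.031,0.0034],"dr":[-0.0495,-0.004,-0.022]},
  {"offset":[0.0012,-0.031,0.002],"dr":[-0.0495,-0.004,-0.022]},
  {"offset":[0.0018,-0.031,0],"dr":[-0.0495,-0.004,-0.022]},
])

```text
t: 6.45
tool_pos: [0.4355, -0.2841, 0.1983]
tcp_rot: [-0.03, 1.0, -0.0, -0.002]
contact_force: [-0.2, 0.2, -1.1]
width: 0.086
finger_force: 58.9
```

Request:
apply_moves([
  {"offset":[0,0,0],"dr":[0,0,0]},
  {"offset":[0,0,0],"dr":[0,0,0]},
  {"offset":[0,0,0],"dr":[0,0,0]},
])

```text
t: 6.75
tool_pos: [0.4358, -0.2818, 0.1979]
tcp_rot: [-0.029, 1.0, -0.001, -0.003]
contact_force: [1.2, 0.6, -1.1]
width: 0.086
finger_force: 58.9
```

```bash
python3 - <<'E'
from h import *
plan([.4395,-.2811,.12],down(np.pi/2+.06),step=.02)
f,k=shot('wrist','w5.png');np.savez('w5.npz',**k)
cv2.imwrite('pics/w5b.png',cv2.resize(f[60:400,100:460],None,fx=1.7,fy=1.7,interpolation=cv2.INTER_CUBIC))
E
```

```text
n 4 d [ 0.0037  0.0007 -0.0779]
{'offset': [-0.001, 0.0002, 0.0195], 'dr': [-0.0005, -0.0015, -0.0003]}
{'offset': [-0.001, 0.0001, 0.0195], 'dr': [-0.0005, -0.0015, -0.0003]}
{'offset': [-0.001, 0.0001, 0.0195], 'dr': [-0.0005, -0.0015, -0.0003]}
{'offset': [-0.001, 0.0001, 0.0195], 'dr': [-0.0005, -0.0015, -0.0003]}
```

View pics/w5b.png

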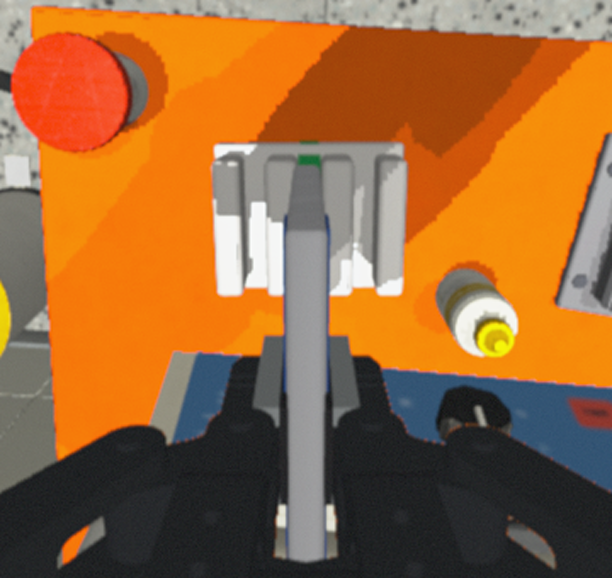

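Plate (top strip centred at crop x≈307) lines up with the green mark (310,155), and the dropper and cup are clear.

```bash
python3 - <<'E'
from h import *
s=env.state();f=cv2.imread('pics/w5.png');k=K('w5.npz')
Rt=R.from_quat(s['tcp_rot']).as_matrix();p=np.array(s['tool_pos'])
h=cv2.cvtColor(f,cv2.COLOR_BGR2HSV);g=(h[...,0]>45)&(h[...,0]<85)&(h[...,1]>120);g[:140]=0;g[165:]=0
q=np.argwhere(g);print('green px',q.mean(0)[::-1],q.min(0),q.max(0))
# predicted plate outline for centred grasp
for x in(-.045,.045):
  for y in(-.004,.004):
    print('top',x,y,np.round(proj(k,p+Rt@np.array([-x,y,-.0315])),1),'bot',np.round(proj(k,p+Rt@np.array([-x,y,.0485])),1))
th=.06;o=np.array([.4395,-.2811,0]);Rz=R.from_euler('z',th).as_matrix()
for y in(-.006,.006): print('slot front top',np.round(proj(k,o+Rz@np.array([-.035,y,.035])),1),'floor',np.round(proj(k,o+Rz@np.array([-.035,y,.010])),1))
for v in(150,152,154,156,190,200,210,220): print(v,f[v,255:310].max(1).tolist() if v>180 else f[v,260:305,1].tolist())
E
```

```text
green px [281.59016393 154.04918033] [152 276] [157 287]
top -0.045 -0.004 [270.4 195.5] bot [274.2 156.7]
top -0.045 0.004 [296.1 195.4] bot [289.7 156.7]
top 0.045 -0.004 [272.4 424.7] bot [275.1 309.5]
top 0.045 0.004 [293.5 424.7] bot [288.7 309.5]
slot front top [274.5 153.1] floor [275.  149.3]
slot front top [289.  153.1] floor [288.4 149.3]
150 [139, 138, 139, 138, 137, 138, 137, 137, 138, 137, 137, 137, 143, 148, 150, 139, 135, 135, 134, 133, 133, 135, 135, 135, 138, 138, 137, 138, 143, 149, 145, 139, 138, 139, 136, 135, 132, 133, 134, 133, 131, 130, 134, 135, 143]
152 [108, 105, 107, 110, 108, 110, 109, 106, 109, 108, 107, 109, 107, 116, 127, 119, 110, 105, 105, 106, 105, 108, 107, 105, 107, 107, 106, 109, 122, 123, 110, 105, 107, 108, 107, 105, 107, 105, 107, 108, 105, 107, 105, 106, 107]
154 [119, 121, 120, 119, 120, 120, 119, 118, 123, 120, 121, 115, 109, 105, 104, 110, 110, 105, 105, 104, 104, 108, 104, 106, 104, 106, 104, 105, 103, 99, 104, 111, 120, 124, 123, 122, 122, 123, 121, 121, 123, 122, 121, 121, 120]
156 [148, 148, 150, 147, 147, 148, 148, 147, 147, 145, 143, 
[... 585 characters left out ...]
 157, 157, 158, 157, 157, 157, 156, 150, 146, 135, 120, 127, 139, 146, 151, 152, 150, 150, 151, 151, 151, 151, 149, 150, 160, 157, 181, 191]
210 [245, 225, 221, 238, 244, 246, 245, 246, 246, 247, 248, 206, 140, 132, 141, 147, 150, 152, 153, 154, 153, 154, 155, 153, 156, 157, 158, 157, 157, 158, 158, 156, 158, 154, 151, 145, 135, 119, 126, 143, 159, 171, 179, 188, 191, 192, 191, 191, 192, 189, 181, 172, 207, 246, 247]
220 [245, 234, 219, 233, 243, 245, 245, 245, 245, 246, 247, 205, 137, 126, 137, 146, 150, 150, 155, 155, 155, 156, 156, 154, 154, 157, 157, 157, 157, 157, 159, 160, 158, 155, 150, 144, 135, 119, 136, 170, 190, 192, 192, 191, 189, 213, 245, 246, 246, 246, 243, 236, 236, 245, 246]
```

Request:
apply_moves([
  {"offset":[-0.003,0.001,0.02],"dr":[-0.001,-0.003,0]},
  {"offset":[-0.002,0.0005,0.02],"dr":[-0.001,-0.003,0]},
  {"offset":[0,0,0.02],"dr":[0,0,0]},
  {"offset":[0,0,0.015],"dr":[0,0,0]},
  {"offset":[0,0,0],"dr":[0,0,0]},
  {"offset":[0,0,0],"dr":[0,0,0]},
  {"offset":[0,0,0],"dr":[0,0,0]},
])

```text
t: 7.5
tool_pos: [0.4415, -0.2811, 0.1243]
tcp_rot: [-0.03, 1.0, -0.001, 0.001]
contact_force: [0.7, 0.6, -0.9]
width: 0.085
finger_force: 59.0
```

```bash
python3 - <<'E'
from h import *
print(np.round(env.state()['tool_pos'],4))
plan([.441,-.2804,.0585],down(np.pi/2+.06),step=.01)
E
```

```text
[ 0.4415 -0.2811  0.1243]
n 7 d [-0.0005  0.0007 -0.0658]
{'offset': [0.0001, 0.0001, 0.0094], 'dr': [-0.0002, 0.0003, -0.0001]}
{'offset': [0.0001, 0.0001, 0.0094], 'dr': [-0.0002, 0.0003, -0.0001]}
{'offset': [0.0001, 0.0001, 0.0094], 'dr': [-0.0002, 0.0003, -0.0001]}
{'offset': [0.0001, 0.0001, 0.0094], 'dr': [-0.0002, 0.0003, -0.0001]}
{'offset': [0.0001, 0.0001, 0.0094], 'dr': [-0.0002, 0.0003, -0.0001]}
{'offset': [0.0001, 0.0001, 0.0094], 'dr': [-0.0002, 0.0003, -0.0001]}
{'offset': [0.0001, 0.0001, 0.0094], 'dr': [-0.0002, 0.0003, -0.0001]}
```

Go down in stages, watching the force (plate bottom passes the rack top at TCP z≈0.087).

Request:
apply_moves([
  {"offset":[0,0.0006,0.012],"dr":[0,0,0]},
  {"offset":[0,0,0.012],"dr":[0,0,0]},
  {"offset":[0,0,0.01],"dr":[0,0,0]},
  {"offset":[0,0,0.008],"dr":[0,0,0]},
  {"offset":[0,0,0],"dr":[0,0,0]},
  {"offset":[0,0,0],"dr":[0,0,0]},
])

```text
t: 8.1
tool_pos: [0.4406, -0.281, 0.0811]
tcp_rot: [-0.029, 1.0, -0.0, 0.0]
contact_force: [0.6, -0.2, -0.2]
width: 0.084
finger_force: 59.0
```

Request:
apply_moves([
  {"offset":[0,0,0.007],"dr":[0,0,0]},
  {"offset":[0,0,0.007],"dr":[0,0,0]},
  {"offset":[0,0,0.005],"dr":[0,0,0]},
  {"offset":[0,0,0.002],"dr":[0,0,0]},
  {"offset":[0,0,0],"dr":[0,0,0]},
  {"offset":[0,0,0],"dr":[0,0,0]},
])

```text
t: 8.7
tool_pos: [0.4409, -0.2809, 0.0604]
tcp_rot: [-0.029, 1.0, -0.0, 0.0]
contact_force: [0.3, 0.4, -0.4]
width: 0.088
finger_force: 59.0
```

Request:
apply_moves([
  {"offset":[0,0,0.001],"dr":[0,0,0]},
  {"offset":[0,0,0.001],"dr":[0,0,0]},
  {"offset":[0,0,0],"dr":[0,0,0]},
])

```text
t: 9.0
tool_pos: [0.4408, -0.2808, 0.0583]
tcp_rot: [-0.029, 1.0, -0.0, 0.0]
contact_force: [-0.1, -0.2, -1.5]
width: 0.083
finger_force: 59.0
```

Request:
apply_moves([
  {"offset":[0,0,0.001],"dr":[0,0,0]},
  {"offset":[0,0,0.001],"dr":[0,0,0]},
  {"offset":[0,0,0],"dr":[0,0,0]},
  {"offset":[0,0,0],"dr":[0,0,0]},
])

```text
t: 9.4
tool_pos: [0.4411, -0.281, 0.0573]
tcp_rot: [-0.029, 1.0, -0.0, 0.001]
contact_force: [-3.0, 1.8, 12.8]
width: 0.085
finger_force: 61.2
```

Floor contact at 12.8 N. Release and back off.

Request:
apply_moves([
  {"offset":[0,0,0],"dr":[0,0,0]},
  {"offset":[0,0,0],"dr":[0,0,0]},
  {"offset":[0,0,0],"dr":[0,0,0]},
  {"offset":[0,0,0],"dr":[0,0,0]},
  {"offset":[0,0,-0.005],"dr":[0,0,0]},
  {"offset":[0,0,-0.015],"dr":[0,0,0]},
  {"offset":[0,0,-0.03],"dr":[0,0,0]},
  {"offset":[0,0,-0.04],"dr":[0,0,0]},
], hand=0.04)

```text
t: 10.2
tool_pos: [0.4396, -0.2802, 0.1465]
tcp_rot: [-0.029, 1.0, 0.0, -0.001]
contact_force: [0.8, 0.0, -0.2]
width: 0.468
finger_force: 0.0
```

Request:
apply_moves([
  {"offset":[0,0,-0.04],"dr":[0,0,0]},
  {"offset":[0,0,-0.03],"dr":[0,0,0]},
  {"offset":[0,0,0],"dr":[0,0,0]},
  {"offset":[0,0,0],"dr":[0,0,0]},
])

```text
t: 10.6
tool_pos: [0.4409, -0.2807, 0.217]
tcp_rot: [-0.029, 1.0, -0.001, 0.001]
contact_force: [-0.3, 0.1, -0.7]
width: 0.471
finger_force: 0.0
```

```bash
python3 - <<'E'
from h import *
print(env.state()['tool_pos'])
f,k=shot('wrist','w6.png');np.savez('w6.npz',**k)
g,_=shot('side')
cv2.imwrite('pics/w6b.png',np.vstack([cv2.resize(f[100:350,130:430],(400,333)),cv2.resize(g[220:320,200:320],(400,333)) ])[:,:] if 0 else np.hstack([cv2.resize(f[100:350,130:430],(400,333)),cv2.resize(g[230:310,220:316],(400,333))]))
E
```

```text
[ 0.44093042 -0.28070181  0.2170024 ]
```

View pics/w6b.png

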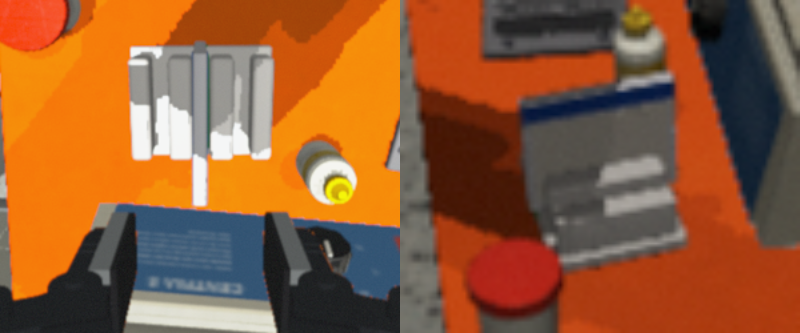

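The plate stands upright in the middle slot: strip at crop (200, 43–205), seated level in the side view. Next I check its centring and move to view the dryer.

```bash
python3 - <<'E'
from h import *
k=K('w6.npz');print(onz(k,280,132,.09),onz(k,280,255,.09))
f=cv2.imread('pics/w6.png');
plan([.37,.10,.27],down(np.pi/2),step=.048)
E
```

```text
[ 0.39080507 -0.28446048  0.09      ] [ 0.48642051 -0.27889647  0.09      ]
n 9 d [-0.0701  0.3802  0.0545]
{'offset': [0.0053, 0.0426, -0.0061], 'dr': [-0.0, -0.0, 0.0064]}
{'offset': [0.0056, 0.0426, -0.0061], 'dr': [-0.0, -0.0, 0.0064]}
{'offset': [0.0059, 0.0426, -0.0061], 'dr': [-0.0, -0.0, 0.0064]}
{'offset': [0.0062, 0.0425, -0.0061], 'dr': [-0.0, -0.0, 0.0064]}
{'offset': [0.0064, 0.0425, -0.0061], 'dr': [-0.0, -0.0, 0.0064]}
{'offset': [0.0067, 0.0424, -0.0061], 'dr': [-0.0, -0.0, 0.0064]}
{'offset': [0.007, 0.0424, -0.0061], 'dr': [-0.0, -0.0, 0.0064]}
{'offset': [0.0072, 0.0423, -0.0061], 'dr': [-0.0, -0.0, 0.0064]}
{'offset': [0.0075, 0.0423, -0.0061], 'dr': [-0.0, -0.0, 0.0064]}
```

Request:
apply_moves([
  {"offset":[0.005,0.0425,-0.006],"dr":[0,0,0.0065]},
  {"offset":[0.0055,0.0425,-0.006],"dr":[0,0,0.0065]},
  {"offset":[0.006,0.0425,-0.006],"dr":[0,0,0.0065]},
  {"offset":[0.006,0.0425,-0.006],"dr":[0,0,0.0065]},
  {"offset":[0.0065,0.0425,-0.006],"dr":[0,0,0.0065]},
  {"offset":[0.007,0.0425,-0.006],"dr":[0,0,0.0065]},
  {"offset":[0.007,0.0425,-0.006],"dr":[0,0,0.0065]},
  {"offset":[0.007,0.0425,-0.006],"dr":[0,0,0.006]},
], hand=0.085)

```text
t: 11.5
tool_pos: [0.3773, 0.0588, 0.2634]
tcp_rot: [-0.003, 1.0, -0.001, -0.0]
contact_force: [1.3, -1.0, -0.4]
width: 0.995
finger_force: 0.0
```

Request:
apply_moves([
  {"offset":[0.0075,0.0425,-0.006],"dr":[0,0,0.006]},
  {"offset":[0,0,0],"dr":[0,0,0]},
  {"offset":[0,0,0],"dr":[0,0,0]},
  {"offset":[0,0,0],"dr":[0,0,0]},
])

```text
t: 11.9
tool_pos: [0.3707, 0.0987, 0.2692]
tcp_rot: [0.0, 1.0, -0.001, -0.0]
contact_force: [-0.4, -0.8, 0.3]
width: 0.998
finger_force: 0.0
```

```bash
python3 - <<'E'
from h import *
print(env.state()['tool_pos'])
f,k=shot('wrist','w7.png');np.savez('w7.npz',**k)
g,ks=shot('scene','s7.png');np.savez('s7.npz',**ks);d,kd=shot('side','d7.png');np.savez('d7.npz',**kd)
cv2.imwrite('pics/w7b.png',np.hstack([f[150:420,130:530],cv2.resize(g[200:290,140:240],(400,360))[:270]]) if 0 else np.vstack([cv2.resize(f[130:400,150:490],(680,540))[:330],np.hstack([cv2.resize(g[205:285,140:240],(340,272))[:265],cv2.resize(d[155:219,240:320],(340,272))[:265]])]))
E
```

```text
[0.3706532  0.09873269 0.26918614]
```

View pics/w7b.png

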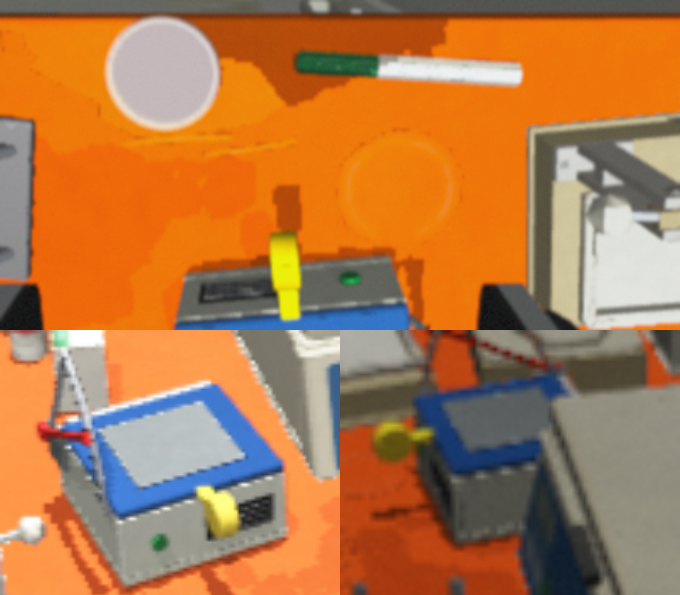

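w7: paddle disc (285,255 crop), lid front edge along crop y≈322 from x 178 to 408. Side crop: paddle (393,440), with the red pointer as a line (430,338)–(565,372). In the scene crop the pointer is nearly end-on at (40–88,435).

```bash
python3 - <<'E'
from h import *
def load(n): return cv2.imread(f'pics/{n}.png'),K(f'{n}.npz')
w,kw=load('w7');s,ks=load('s7');d,kd=load('d7')
def mask(f,lo,hi,roi):
    h=cv2.cvtColor(f,cv2.COLOR_BGR2HSV);m=cv2.inRange(h,lo,hi);q=np.zeros_like(m);x0,x1,y0,y1=roi;q[y0:y1,x0:x1]=m[y0:y1,x0:x1];return q
for n,f,k,roi in(('w',w,kw,(260,330,235,300)),('s',s,ks,(190,220,245,270)),('d',d,kd,(240,265,170,195))):
    m=mask(f,(22,120,90),(35,255,255),roi);q=np.argwhere(m)[:,::-1];print(n,'yellow',len(q),q.min(0),q.max(0),q.mean(0))
# lid front edge in w7
m=mask(w,(100,130,60),(125,255,255),(220,370,270,330))
E=[(u,np.where(m[:,u])[0][0]-.5) for u in range(230,362,4) if m[:,u].any()]
E=np.array(E);print(E[::3].tolist())
for z in(.068,):
    P=np.array([onz(kw,u,v,z) for u,v in E if v<300]);p=np.polyfit(P[:,1],P[:,0],1);r=P[:,0]-np.polyval(p,P[:,1]);g=abs(r)<.002;p=np.polyfit(P[g,1],P[g,0],1);print('front x(y)',p,g.sum(),'yaw',-p[0],P[0],P[-1])
for n,f,roi in(('s',s,(135,185,215,245)),('d',d,(255,310,150,180))):
    h=cv2.cvtColor(f,cv2.COLOR_BGR2HSV);m=(((h[...,0]<6)|(h[...,0]>172))&(h[...,1]>110)&(h[...,2]>50));q=np.argwhere(m)
    q=q[(q[:,1]>roi[0])&(q[:,1]<roi[1])&(q[:,0]>roi[2])&(q[:,0]<roi[3])];print(n,'red',q[:,::-1].tolist())
E
```

```text
w yellow 558 [285 246] [300 289] [292.55734767 266.31541219]
s yellow 114 [198 251] [210 265] [204.03508772 258.55263158]
d yellow 73 [248 176] [261 184] [253.09589041 180.06849315]
[[238.0, 292.5], [250.0, 290.5], [262.0, 289.5], [274.0, 288.5], [286.0, 287.5], [298.0, 289.5], [310.0, 285.5], [322.0, 284.5], [334.0, 282.5], [346.0, 282.5]]
front x(y) [-0.10136054  0.4952723 ] 26 yaw 0.10136054251557437 [0.49077801 0.053705   0.068     ] [0.48606447 0.1743561  0.068     ]
s red [[163, 229], [151, 232], [152, 232], [153, 232], [151, 233], [152, 233], [153, 233], [154, 233], [151, 234], [152, 234], [153, 234], [154, 234], [155, 234], [156, 234], [157, 234], [151, 235], [152, 235], [153, 235], [154, 235], [155, 235], [156, 235], [157, 235], [158, 235], [159, 235], [160, 235], [161, 235], [162, 235], [163, 235], [164, 235], [165, 235], [152, 236], [153, 236], [154, 236], [155, 236], [156, 236], [157, 236], [158, 236], [159, 236], [160, 236], [161, 236], [162, 236], [163, 236], [164, 236], [165, 236], [166, 236], [153, 237], [164, 237], [165, 237], [166, 237], [165, 238], [166, 238]]
d red [[260, 152], [260, 153], [261, 153], [262, 153], [260, 154], [261, 154], [264, 154], [261, 155], [264, 155], [265, 155], [266, 155], [267, 156], [268, 156], [269, 156], [270, 156], [270, 157], [271, 157], [271, 158], [274, 158], [275, 159], [276, 159], [278, 160], [279, 160], [281, 161], [282, 161], [284, 162], [285, 162], [288, 162], [287, 163], [288, 163], [290, 163], [291, 163], [268, 168], [269, 168], [270, 168], [263, 169], [264, 169]]
```

```bash
python3 - <<'E'
from h import *
kw,ks,kd=K('w7.npz'),K('s7.npz'),K('d7.npz')
t=.1;X=np.array([np.cos(t),np.sin(t),0]);Y=np.array([-np.sin(t),np.cos(t),0])
fr=np.array([.4837,.1148,.064]);H=fr+.12*X;P=fr-.03*X;print('hinge',H,'paddle',P)
np.savez('dry.npz',H=H,X=X,Y=Y)
for k,n in((kw,'w'),(ks,'s'),(kd,'d')): print(n,np.round(proj(k,P),1),'top',np.round(proj(k,P+[0,0,.015]),1),'frontmost',np.round(proj(k,P-.015*X),1))
for off in(.070,.072,.074):
  for k,n,pts in((kd,'d',[(260,152.8),(265,154.6),(270,156.4),(275,158.5),(281,161),(285,162),(290.5,163.3)]),(ks,'s',[(152,233.5),(158,235),(165,237)])):
    for u,v in pts:
        d=ray(k,u,v);o=H+off*Y;q=k['o']+d*(((o-k['o'])@Y)/(d@Y));r=q-H;a,b=-(r@X),r[2];print(off,n,(u,v),'fwd %.4f up %.4f ang %.3f r %.3f'%(a,b,np.arctan2(b,a),np.hypot(a,b)))
E
```

```text
hinge [0.6031005  0.12678001 0.064     ] paddle [0.45384988 0.111805   0.064     ]
w [293.9 258.3] top [294.4 264.7] frontmost [292.6 244.8]
s [204.8 259.6] top [204.5 254.3] frontmost [207.4 263.2]
d [251.2 180.9] top [250.9 176.7] frontmost [246.7 181.7]
0.07 d (260, 152.8) fwd 0.1001 up 0.0589 ang 0.532 r 0.116
0.07 d (265, 154.6) fwd 0.0836 up 0.0498 ang 0.537 r 0.097
0.07 d (270, 156.4) fwd 0.0670 up 0.0405 ang 0.544 r 0.078
0.07 d (275, 158.5) fwd 0.0501 up 0.0300 ang 0.539 r 0.058
0.07 d (281, 161) fwd 0.0295 up 0.0173 ang 0.529 r 0.034
0.07 d (285, 162) fwd 0.0156 up 0.0112 ang 0.621 r 0.019
0.07 d (290.5, 163.3) fwd -0.0038 up 0.0029 ang 2.486 r 0.005
0.07 s (152, 233.5) fwd -0.0097 up -0.0025 ang -2.887 r 0.010
0.07 s (158, 235) fwd 0.0405 up 0.0236 ang 0.527 r 0.047
0.07 s (165, 237) fwd 0.0941 up 0.0507 ang 0.494 r 0.107
0.072 d (260, 152.8) fwd 0.0996 up 0.0579 ang 0.527 r 0.115
0.072 d (265, 154.6) fwd 0.0832 up 0.0488 ang 0.530 r 0.096
0.072 d (270, 156.4) fwd 0.0664 up 0.0395 ang 0.536 r 0.077
0.072 d (275, 158.5) fwd 0.0496 up 0.0290 ang 0.529 r 0.057
0.072 d (281, 1
[... 235 characters left out ...]
58, 235) fwd 0.0474 up 0.0284 ang 0.540 r 0.055
0.072 s (165, 237) fwd 0.1007 up 0.0554 ang 0.503 r 0.115
0.074 d (260, 152.8) fwd 0.0992 up 0.0570 ang 0.521 r 0.114
0.074 d (265, 154.6) fwd 0.0827 up 0.0478 ang 0.524 r 0.095
0.074 d (270, 156.4) fwd 0.0659 up 0.0385 ang 0.528 r 0.076
0.074 d (275, 158.5) fwd 0.0490 up 0.0280 ang 0.518 r 0.056
0.074 d (281, 161) fwd 0.0284 up 0.0152 ang 0.491 r 0.032
0.074 d (285, 162) fwd 0.0144 up 0.0091 ang 0.562 r 0.017
0.074 d (290.5, 163.3) fwd -0.0051 up 0.0008 ang 2.978 r 0.005
0.074 s (152, 233.5) fwd 0.0049 up 0.0076 ang 0.994 r 0.009
0.074 s (158, 235) fwd 0.0544 up 0.0333 ang 0.549 r 0.064
0.074 s (165, 237) fwd 0.1073 up 0.0601 ang 0.511 r 0.123
```

Pointer ≈ 0.53 rad, hinge ≈ (0.603, 0.127, 0.064), paddle ≈ (0.455, 0.112, 0.064). Now the approach.

```bash
python3 - <<'E'
from h import *
plan([.455,.112,.12],down(np.pi/2+.1),step=.04)
E
```

```text
n 5 d [ 0.0841  0.0133 -0.1496]
{'offset': [-0.0168, 0.0027, 0.0299], 'dr': [-0.0003, 0.0, -0.0203]}
{'offset': [-0.0169, 0.0024, 0.0299], 'dr': [-0.0003, 0.0, -0.0203]}
{'offset': [-0.0169, 0.002, 0.0299], 'dr': [-0.0003, 0.0, -0.0203]}
{'offset': [-0.0169, 0.0017, 0.0299], 'dr': [-0.0003, 0.0, -0.0203]}
{'offset': [-0.017, 0.0013, 0.0299], 'dr': [-0.0003, 0.0, -0.0203]}
```

Request:
apply_moves([
  {"offset":[-0.017,0.0027,0.03],"dr":[0,0,-0.02]},
  {"offset":[-0.017,0.0024,0.03],"dr":[0,0,-0.02]},
  {"offset":[-0.017,0.002,0.03],"dr":[0,0,-0.02]},
  {"offset":[-0.017,0.0017,0.03],"dr":[0,0,-0.02]},
  {"offset":[-0.017,0.0013,0.03],"dr":[0,0,-0.02]},
  {"offset":[0,0,0],"dr":[0,0,0]},
  {"offset":[0,0,0],"dr":[0,0,0]},
  {"offset":[0,0,0],"dr":[0,0,0]},
], hand=0.05)

```text
t: 12.85
tool_pos: [0.4556, 0.1129, 0.1212]
tcp_rot: [-0.05, 0.999, -0.0, 0.001]
contact_force: [0.6, -0.5, -0.2]
width: 0.583
finger_force: 0.0
```

```bash
python3 - <<'E'
from h import *
plan([.455,.112,.045],down(np.pi/2+.1),step=.02)
f,k=shot('wrist','w8.png')
h=cv2.cvtColor(f,cv2.COLOR_BGR2HSV);m=cv2.inRange(h,(22,120,90),(35,255,255));m[:,:220]=0;m[:,350:]=0;q=np.argwhere(m)[:,::-1];print(q.min(0),q.max(0),q.mean(0))
P=np.array([.455,.1122,.064]);t=.1;X=np.array([np.cos(t),np.sin(t),0]);Y=np.array([-X[1],X[0],0])
th=np.linspace(0,2*np.pi,60);pr=np.array([proj(k,P+y*Y+.015*(np.cos(a)*X+np.sin(a)*np.array([0,0,1]))) for a in th for y in(-.007,.007)]);print('pred',pr.min(0),pr.max(0))
E
```

```text
n 4 d [-0.0006 -0.0009 -0.0762]
{'offset': [0.0002, -0.0002, 0.019], 'dr': [-0.0001, 0.0004, -0.0002]}
{'offset': [0.0002, -0.0002, 0.019], 'dr': [-0.0001, 0.0004, -0.0002]}
{'offset': [0.0002, -0.0002, 0.019], 'dr': [-0.0001, 0.0004, -0.0002]}
{'offset': [0.0002, -0.0002, 0.019], 'dr': [-0.0001, 0.0004, -0.0002]}
[264  60] [340 283] [276.25764706 241.27352941]
pred [266.90017882 204.61893682] [293.09347229 257.01377688]
```

Request:
apply_moves([
  {"offset":[0,0,0.019],"dr":[0,0,0]},
  {"offset":[0,0,0.019],"dr":[0,0,0]},
  {"offset":[0,0,0.019],"dr":[0,0,0]},
  {"offset":[0,0,0.019],"dr":[0,0,0]},
  {"offset":[0,0,0],"dr":[0,0,0]},
  {"offset":[0,0,0],"dr":[0,0,0]},
])

```text
t: 13.5
tool_pos: [0.4559, 0.1133, 0.0452]
tcp_rot: [-0.05, 0.999, -0.0, 0.001]
contact_force: [0.6, -0.0, 0.2]
width: 0.587
finger_force: 0.0
```

Request:
apply_moves([
  {"offset":[0,0,0],"dr":[0,0,0]},
  {"offset":[0,0,0],"dr":[0,0,0]},
  {"offset":[0,0,0],"dr":[0,0,0]},
  {"offset":[0,0,0],"dr":[0,0,0]},
  {"offset":[0,0,0],"dr":[0,0,0]},
  {"offset":[0,0,0],"dr":[0,0,0]},
], hand=0)

```text
t: 14.1
tool_pos: [0.4565, 0.1112, 0.045]
tcp_rot: [-0.049, 0.999, -0.001, 0.001]
contact_force: [0.3, -9.1, 7.9]
width: 0.157
finger_force: 61.3
```

```bash
python3 - <<'E'
from h import *
s=env.state();print(s['tool_pos'],s['width'])
# increments along arc in tool axes for 9 steps to .53
a=np.linspace(0,.53,9);r=.15
print(np.c_[r*(np.cos(a[:-1])-np.cos(a[1:])), r*np.diff(np.sin(a))].round(4).tolist())
print(R.from_quat(s['tcp_rot']).as_matrix().round(3).tolist())
E
```

```text
[0.45653684 0.11120839 0.04503802] 0.156610451415763
[[0.0003, 0.0099], [0.001, 0.0099], [0.0016, 0.0098], [0.0023, 0.0097], [0.0029, 0.0095], [0.0035, 0.0093], [0.0041, 0.009], [0.0047, 0.0087]]
[[-0.995, -0.098, 0.003], [-0.098, 0.995, -0.002], [-0.002, -0.002, -1.0]]
```

Request:
apply_moves([
  {"offset":[0,-0.0015,-0.005],"dr":[0,0,0]},
  {"offset":[-0.0003,0,-0.005],"dr":[0,0,0]},
  {"offset":[-0.001,0,-0.01],"dr":[0,0,0]},
  {"offset":[-0.0016,0,-0.01],"dr":[0,0,0]},
  {"offset":[-0.0023,0,-0.0097],"dr":[0,0,0]},
  {"offset":[0,0,0],"dr":[0,0,0]},
  {"offset":[0,0,0],"dr":[0,0,0]},
])

```text
t: 14.8
tool_pos: [0.4613, 0.1116, 0.0839]
tcp_rot: [-0.05, 0.999, -0.001, 0.001]
contact_force: [3.0, -4.0, -4.4]
width: 0.154
finger_force: 59.3
```

Request:
apply_moves([
  {"offset":[-0.003,0,-0.0095],"dr":[0,0,0]},
  {"offset":[-0.0035,0,-0.0093],"dr":[0,0,0]},
  {"offset":[-0.004,0,-0.009],"dr":[0,0,0]},
  {"offset":[-0.0047,0,-0.0087],"dr":[0,0,0]},
  {"offset":[0,0,0],"dr":[0,0,0]},
  {"offset":[0,0,0],"dr":[0,0,0]},
  {"offset":[0,0,0],"dr":[0,0,0]},
])

```text
t: 15.5
tool_pos: [0.4752, 0.113, 0.1196]
tcp_rot: [-0.05, 0.999, -0.001, -0.0]
contact_force: [0.6, -5.7, -4.3]
width: 0.151
finger_force: 59.4
```

```bash
python3 - <<'E'
from h import *
s=env.state();D=K('dry.npz');g=np.array(s['tool_pos'])+[0,0,.019];r=g-D['H'];print('lid angle est',np.arctan2(r[2],-(r@D['X'])),'asin',np.arcsin(r[2]/.15),np.hypot(r[2],r@D['X']))
d,kd=shot('side','d9.png');np.savez('d9.npz',**kd);g,ks=shot('scene','s9.png');f,kw=shot('wrist','w9.png');np.savez('w9.npz',**kw)
cv2.imwrite('pics/v9.png',np.vstack([np.hstack([cv2.resize(d[135:211,230:325],(400,320)),cv2.resize(g[190:266,130:225],(400,320))]),cv2.resize(f[180:412,:],(676,280),0) if 0 else np.hstack([cv2.resize(f[150:420,80:500],(420,270)),np.zeros((270,380,3),np.uint8)])]))
E
```

```text
lid angle est 0.5255019547277909 asin 0.5204526875464469 0.14869200218551157
```

View pics/v9.png

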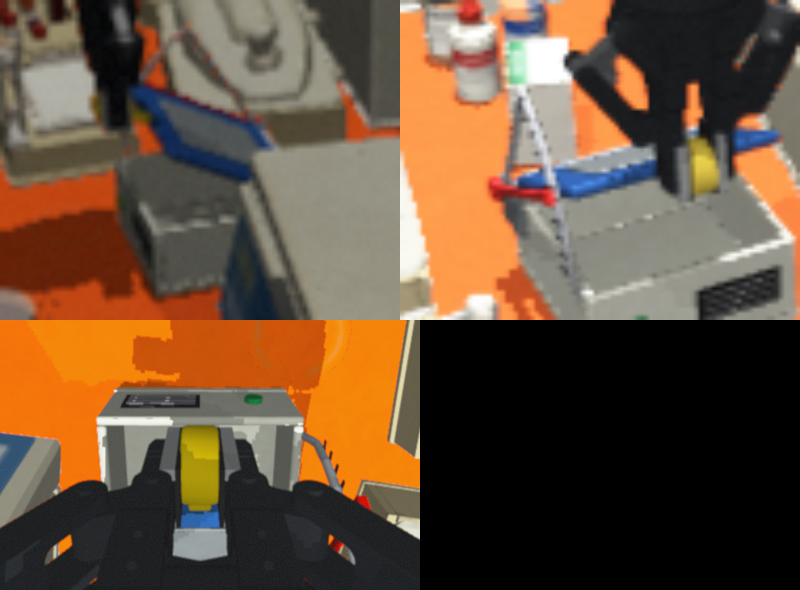

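The lid is open at about 0.525 rad. In the side view the red pointer lies along its upper far edge over the full length, and in the scene view pointer and lid are level. The paddle sits firmly between the pads, so I hand in.

```bash
python3 - <<'E'
from h import *
s=env.state();print(s['t'],s['finger_force'],s['width'],np.abs(s['joint_vel']).max());print(env.sign_off())
E
```

```text
15.65 59.40632700920105 0.15415721855993098 0.0020526685174885864
the job is handed in; nothing more can be done
None
```

I handed the job in at 15.7 s: the plate stands in the green slot, released, and the fingers hold the lid at about 0.525 rad against a pointer I measured at about 0.53; sign-off returned no verdict.

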